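# Take out the hob's grease filter and show it

## Task

Pull the keeper clip straight up off its rail on the hob and set it down in the empty pan without dropping it, then swing the hob's service flap up until it stands about upright or further and stays open, and draw the hidden filter plate out upwards. Finish while still holding the filter plate up to be looked at: upright, still, its lower edge a good 5 cm above the hob's top, touching nothing but the gripper. Do not force the flap against the clip, do not drop the plate, and leave the cookware and other things on the counter where they are.

Things in the scene. Friction and masses are not known exactly. Their poses are not given: they have to be found in the camera images.
- hob: Steel countertop induction hob, fixed, 340 mm deep (x), 300 wide (y), 130 high. Origin on the counter, 45 mm behind the front face (towards the robot), mid-width, under the filter slot; x front to back, y left, z up. Two black knobs on the front at y = +-100 mm stand 16 mm out. Its front part is an open-topped filter compartment under the flap.
- slot (a point): Foot of the filter slot, on the compartment's floor 18 mm above the counter, at hob x = y = 0. The compartment spans hob x = -39 to +65 mm, y = +-70 mm. Guides at y beyond +-36 mm, up to 85 mm above the counter, hold the plate upright in the plane x = 0 with 2 mm play each way in x, 3 mm in y.
- rail_mid (a point): Foot of the clip's rail, on the hob's top (130 mm), left of the flap, at hob x = -5, y = 102 mm. The rail is a fixed upright steel blade along the hob's x, 56 mm long, 10 thick, 20 high, with a sprung steel ball in each side that catches the clip.
- clip: Grey plastic keeper clip, 60 g: a saddle astride the rail, 36 mm (x) by 27 (y), 25 high, with an ear 27 mm long on its -y side lying over the flap's edge. Origin mid-foot on the rail's axis, 1 mm above the hob's top; starts with the hob's axes, up to 8 mm off rail_mid along x. The balls let go at a pull of some 7 to 12 N in the first 6 mm; clear of the rail after 20 mm.
- clip_fin (a point): Gripping point on the clip's ribbed fin, 51 mm above the clip's origin. The fin stands on the saddle, 36 mm (x) by 14 mm (y), from 25 to 61 mm above the clip's origin; pinch it from above (closing along y) and pull straight up.
- flap (a joint): Angle of the service flap, rad: 0 shut and level, grows as the front edge lifts, 1.57 upright, stop at 1.9. Aluminium plate 110 mm (x) by 150 (y) by 6, top 136 mm above the counter, hinged at its back edge; a stiff hinge (0.25 N m) keeps it where it is left. The clip blocks it while on the rail.
- flap_hinge (a point): Middle of the flap's hinge line, which runs along the hob's y, at hob x = 65 mm, 133 mm above the counter.
- flap_tab (a point): Gripping point of the flap's pull tab; moves with the flap, 137 mm from the hinge line. The tab is a flat black bar standing 42 mm out from the middle of the flap's front edge, beyond the hob's front face, 30 mm wide (hob y), 10 thick; the point is 27 mm out from the edge. Pinched on its two sides from above (closing along hob y), it turns between the fingers as the flap swings.
- filter: Grease filter plate hidden under the flap, steel frame with mesh, about 180 g (+-35 %), 100 mm wide (y), 8 thick (x), 70 high plus a tab. Origin mid lower edge, z up, 18 mm above the counter at the start, in the hob's axes. Draw it straight up.
- filter_tab (a point): Gripping point of the plate's solid tab, 94 mm above the plate's origin. The tab stands on the middle of the upper edge, 30 mm (y) by 10 mm (x), from 70 to 106 mm above the plate's origin; its end starts 6 mm under the shut flap.
- pan: Empty shallow aluminium sheet pan, 160 mm (x) by 140 mm (y), rim 18 mm high, wall and floor 3 mm, fixed to the counter on one side of the hob (left or right). Origin under its centre.
- cookie_pan: A like pan, full of cookies, on the other side of the hob; fixed, not for the clip. Origin under its centre.
- saucepan: Steel saucepan with two small black side handles, about 136 mm across (180 over the handles), 85 mm high, standing on the back part of the hob; leave alone. Origin under its centre.
- shaker: Glass shaker jar, 40 mm across, 75 mm high, standing on the hob's top to the right of the flap; leave alone. Origin under its centre.
- spray: White bottle, 72 mm across, 190 mm high; leave alone. Origin under its centre.
- mug: White mug, 80 mm across, 95 mm high; leave alone. Origin under its centre.
- bowl: Wooden bowl, 130 mm across, 50 mm high; leave alone. Origin under its centre.
- tin: Steel tin with a paper label, 74 mm across, 100 mm high; leave alone. Origin under its centre.
Not all that is in view belongs to the job. Leave any blue or green look-alike of the clip alone.

How it is judged:
By the outcome, as a careful person would: the job done as asked, in the order asked, and still so for the second after the job is handed in, while the arm keeps its last pose, push and grip.
It also fails if it takes over 64 s, if anything falls off the work surface, if the arm or the gripper's body presses on something with over 40 N, if the wrist force passes 120 N, or if a joint passes its speed limit or range.

## Robot

A 6-joint arm with a two-finger parallel gripper is mounted at the origin on the work surface. World frame = base frame: x ahead of the robot, y to its left, z up, the work surface at z = 0. Lengths are in mm, angles in rad, forces in N, time in s.
With the tool pointing down it reaches from about 350 to 975 mm from the base axis. Payload 4.9 kg.
Tool frame: the origin (TCP) lies at the very end of the fingers, on their centre line; the grasp point (between the pads) lies env.hold_point_z behind it (env.hold_point_z is the distance from the TCP to the grasp point, in mm); z points along the fingers, y is the line along which they close (so a half turn about z gives the same grasp; the last joint's range is limited). The gripper opens to 85 mm and grips with 20 to 120 N. Pads are 22 mm wide; open, the fingers measure 114 mm over their backs; the gripper's body (76 mm by 85 mm) begins 54 mm behind the grasp point. The pads swing forward as they close: fully open they stand 13 mm farther back than shut.
Start: joints at [1.175, 0.053, 1.613, -0, 1.476, -0.119], TCP at [170.789, 601.193, 231.304] pointing down, gripper open.
Joint ranges: [-3.01, 3.01], [-1.01, 2.22], [0.06, 2.58], [-1.02, 4.17], [0.09, 2.62], [-3.14, 3.14]. Speed limits (rad/s): [2.57, 2.57, 3.14, 3.14, 3.14, 3.14].

## Interface

Orientations are given as a unit quaternion [x, y, z, w].
In Python, from rig import env gives the robot as it stands. The module is installed in compiled form; this text tells all that it offers.
- The arm moves only by the shell command python3 -m pendant 'ROWS' [FORCE]. ROWS is JSON, a list of rows, each a list of 5 numbers: the shift along the tool's x, y, z in m, then the turn about the tool's z in degrees, then the opening, from 0 (shut) to 1 (fully open). A call has 1 to 12 rows; each row shifts and turns the commanded pose from where the row before left it, along the tool's axes as they then stand; what a row does not reach is not made up. A row lasts 1/10 s, in which the tool goes at most 50 mm and 8.59 degrees, less where a joint would pass 70% of its speed; a pose out of reach is approached as far as the arm can. A call with a gripper value outside its range is refused whole. The fingers move at their own pace and stop on an object; FORCE is the grip in N (left out, the last holds). Time passes only in rows, so rows that do not move let the fingers close. It gives the time, the measured TCP pose, the force, the opening and the grip force at its end, in the units of the state.
- env.observe(): the state, without advancing time (a new reading comes with each control period).
- env.camera(name): name is "scene" or "top" or "wrist"; returns a dict with "image" (400x640x3 uint8, blue, green, red), "fx", "fy", "cx", "cy" (pixels), "view" (4x4, takes a point from world to camera coordinates). Camera axes: x right, y down, z forward; pixel columns grow to the right and rows downward; lengths in mm; the calibration is good to about 2 mm. A picture is of the moment at which its call begins. There is no depth.
- env.job_done(): hands the job in; it is judged then, once.
The state is a dict: "time_s": time; "q": joint angles; "joint_velocities": joint speeds; "effort": joint torques, N m; "eef_pos": TCP position; "tool_rot": TCP orientation; "contact_force": force on the tool from outside, world axes, zero at the start; "wrist_torque": the same for the moment, N m; "opening": finger opening in mm; "grip_force": force on a finger pad.
Only numpy, scipy, OpenCV 4.12 (cv2) and the standard library are available. Lean on these libraries where they do the work, as an engineer would, in place of code of your own. Each camera call takes 0.05 s, during which the arm holds its last target. There are 200 camera calls.

## Working session

There is one attempt and no reset: what is moved stays moved. The work goes in short steps, Python scripts to look and compute and a shell command to move; the robot and the scene stay as the last step left them, time stands still between calls to the robot, and variables do not carry over. Pictures are saved under pics/ and viewed, at most 10 in all, crops included, and the job is handed in when it is done.

```bash
mkdir -p pics
cat > h.py <<'E'
import cv2,numpy as np
from rig import env
def snap(n,f):
    c=env.camera(n); cv2.imwrite('pics/'+f,c['image']); np.savez('pics/'+f+'.npz',**{k:c[k] for k in('fx','fy','cx','cy','view')}); return c
def load(f): return np.load('pics/'+f+'.npz')
def ray(c,u,v):
    T=np.array(c['view']);R=T[:3,:3];o=-R.T@T[:3,3]
    return o,R.T@np.array([(u-c['cx'])/c['fx'],(v-c['cy'])/c['fy'],1.])
def onz(c,u,v,z):
    o,d=ray(c,u,v); return o+d*(z-o[2])/d[2]
def proj(c,p):
    T=np.array(c['view']);q=T[:3,:3]@np.array(p,float)+T[:3,3]
    return [float(c['fx']*q[0]/q[2]+c['cx']),float(c['fy']*q[1]/q[2]+c['cy'])]
E
python3 - <<'E'
from h import *
for n in('scene','top'):
    c=snap(n,n+'0.png'); print(n,ray(c,320,200))
s=env.observe();print(s['eef_pos'],s['tool_rot'],env.hold_point_z,s['opening'],s['time_s'])
E
```

```text
scene (array([1336.61867644, 1104.91238206,  977.25071352]), array([-0.4452277 , -0.69931075, -0.5596604 ]))
top (array([ 335.79321295,    1.5697335 , 1308.1525067 ]), array([ 0.19876385, -0.02315564, -0.98002149]))
[170.57494715 600.6915697  230.16241998] [ 1.37959159e-01  9.90437470e-01 -9.12569219e-04 -2.35850763e-04] 18.700000000000003 85.61571787520771 0.1
```

View pics/top0.png

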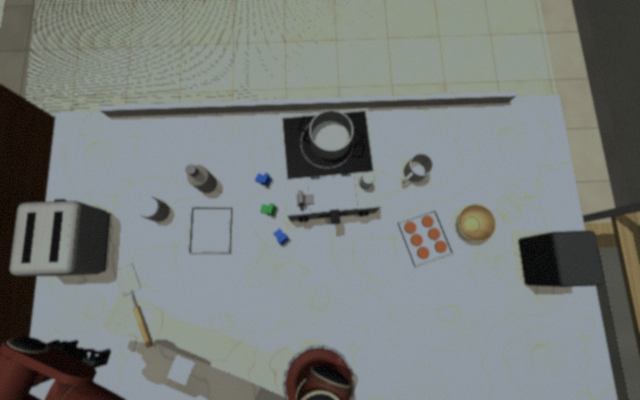

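View pics/scene0.png

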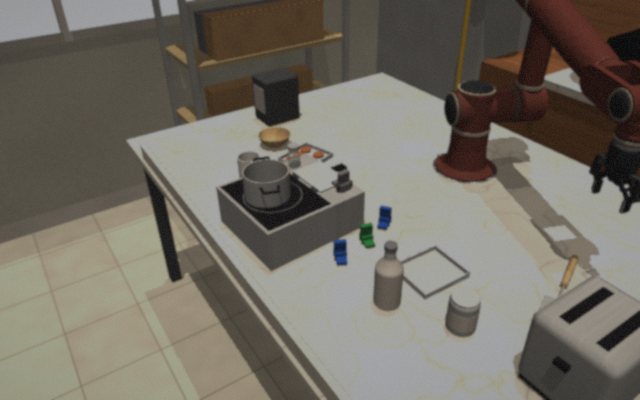

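The top view shows the hob around (330,165), its tab at (335,216), and the empty pan at (211,230) on the left. The cookie pan is at (425,238). Clip candidates are grey on the hob (304,199), blue (263,179), green (268,210) and blue (281,237). I choose the grey one and check it in a close crop.

Run:
```python
from h import *
i=cv2.imread('pics/top0.png'); 
a=cv2.resize(i[100:250,180:390],None,fx=3.8,fy=3.8,interpolation=cv2.INTER_CUBIC)
cv2.imwrite('pics/crop1.png',np.clip(a*1.3,0,255).astype('uint8'))
c=load('top0.png')
for n,u,v,z in[('hobBL',283,118,130),('hobBR',369,112,130),('hobFL',289,212,130),('hobFR',380,206,130),('clip',304,199,180),('tab',335,216,133),('pTL',192,208,18),('pTR',232,208,18),('pBL',190,253,18),('pBR',231,254,18)]: print(n,onz(c,u,v,z).round(0))
```

```text
hobBL [861.  87. 130.]
hobBR [ 871. -204.  130.]
hobFL [539.  74. 130.]
hobFR [ 548. -217.  130.]
clip [570.  24. 180.]
tab [521. -72. 133.]
pTL [585. 419.  18.]
pTR [580. 279.  18.]
pBL [430. 421.  18.]
pBR [421. 281.  18.]
```

View pics/crop1.png

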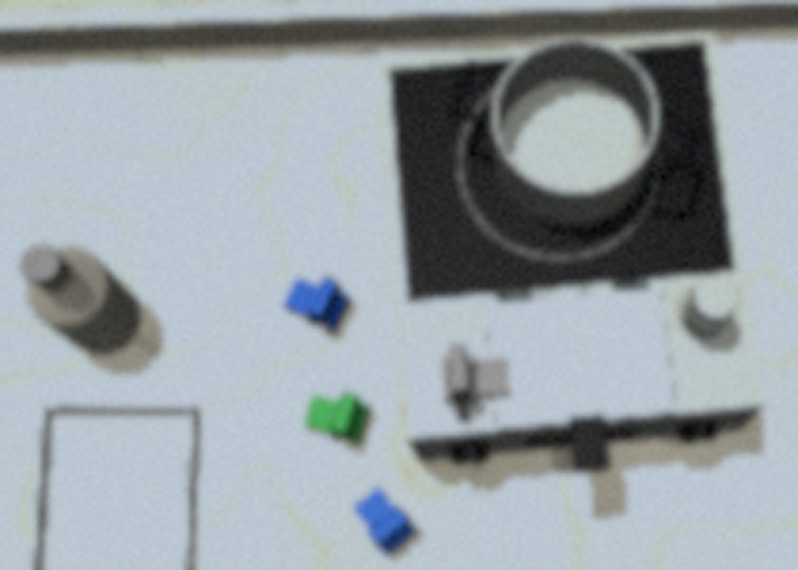

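The crop confirms the grey clip: fin at about (457,370), ear pointing right over the flap. Blue and green clips lie loose on the counter. The shaker is at (712,310).

```bash
cat >> h.py <<'E'
from scipy.spatial.transform import Rotation as Ro
def go(tx,yaw=None):
    s=env.observe();R=Ro.from_quat(s['tool_rot']).as_matrix();p=np.array(s['eef_pos'])
    a=np.degrees(np.arctan2(R[1,1],R[0,1])); t=0
    if yaw is not None:
        t=-((90+yaw-a+90)%180-90); R=R@Ro.from_euler('z',t,degrees=True).as_matrix()
    print('turn deg',round(t,2),'shift m',(R.T@(np.array(tx)-p)/1000).round(4),'| pos',p.round(1),'ang',round(a,1))
E
python3 - <<'E'
from h import *
c=load('top0.png')
P=lambda x,y,z:onz(c,180+x/3.8,100+y/3.8,z)
L={k:P(*v) for k,v in dict(BL=(391,70,130),BR=(704,43,130),FL=(412,440,130),FR=(758,407,130),fin=(457,368,192),tab=(589,440,136),gl=(410,298,130),gr=(732,268,130)).items()}
for k in L: print(k,L[k].round(1))
for a,b in(('BR','BL'),('FR','FL'),('gr','gl')):
    d=L[b]-L[a];print('yaw',np.degrees(np.arctan2(-d[0],d[1])),np.linalg.norm(d))
for a,b in(('FL','BL'),('FR','BR'),('gl','BL')):
    d=L[b]-L[a];print('yaw',np.degrees(np.arctan2(d[1],d[0])),np.linalg.norm(d))
yaw=2.
f=L['fin'];go([f[0],f[1],290],yaw)
E
```

```text
BL [859.   87.1 130. ]
BR [ 874.3 -191.2  130. ]
FL [527.3  76.  130. ]
FR [ 544.6 -214.9  130. ]
fin [574.2  34.8 192. ]
tab [520.9 -71.4 136. ]
gl [650.   74.9 130. ]
gr [ 666.3 -201.6  130. ]
yaw 3.1446650059606496 278.78380557455233
yaw 3.4032012165909737 291.36202448858114
yaw 3.382980437387862 276.97169055879743
yaw 1.9232464878679836 331.85709667104555
yaw 4.098388396787579 330.5127705390388
yaw 3.3355095567466853 209.3962518384979
turn deg -17.86 shift m [-0.3836 -0.5798 -0.0591] | pos [170.6 600.7 230.2] ang 74.1
```

```bash
python3 -m pendant '[[0,0,-0.035,-6.4,1],[0,0,-0.035,-6.4,1],[0,0,0,-6.4,1],[-0.03,-0.045,0,0,1],[-0.03,-0.045,0,0,1],[-0.03,-0.045,0,0,1],[-0.03,-0.045,0,0,1],[-0.03,-0.045,0,0,1],[-0.03,-0.045,0,0,1],[-0.03,-0.045,0,0,1],[-0.03,-0.045,0,0,1],[-0.03,-0.045,0,0,1]]' 60
python3 -c "
from h import *
go([574,35,300],3.3)"
```

```text
time_s: 1.3
eef_pos: [442.4, 240.1, 300.9]
tool_rot: [-0.029, 1.0, 0.0, -0.0]
contact_force: [0.5, -0.1, -0.0]
opening: 85.5
grip_force: 0.0
turn deg 0.04 shift m [-0.1196 -0.2123  0.0009] | pos [442.4 240.1 300.9] ang 93.3
```

```bash
python3 -m pendant '[[-0.024,-0.042,0,0,1],[-0.024,-0.042,0,0,1],[-0.024,-0.042,0,0,1],[-0.024,-0.043,0,0,1],[-0.024,-0.043,0,0,1],[0,0,0,0,1],[0,0,0,0,1]]'
python3 - <<'E'
from h import *
go([574,35,300],3.3)
snap('wrist','w1.png')
E
```

```text
time_s: 2.0
eef_pos: [573.9, 36.4, 300.3]
tool_rot: [-0.028, 1.0, 0.0, -0.001]
contact_force: [-0.5, 0.6, 0.4]
opening: 85.2
grip_force: 0.0
turn deg -0.08 shift m [ 0.     -0.0014  0.0003] | pos [573.9  36.4 300.3] ang 93.2
```

View pics/w1.png

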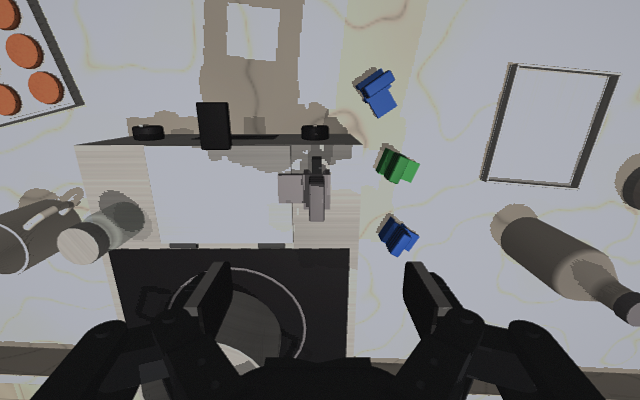

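The wrist view shows the tab at (213,125), the clip's ear at (291,188) with the fin around (317,190), and the hob's front corners at (76,145) and (364,144). I need an enlarged crop of the clip.

Run:
```python
from h import *
i=cv2.imread('pics/w1.png')
cv2.imwrite('pics/crop2.png',cv2.resize(i[90:240,180:380],None,fx=4,fy=4,interpolation=cv2.INTER_CUBIC))
c=load('w1.png'); print(ray(c,320,200),proj(c,[574,35,180]),proj(c,[574,35,192]))
for u,v,z in((364,144,130),(76,145,130),(197,102,136),(230,102,136),(317,175,192),(317,220,192)):print(u,v,onz(c,u,v,z).round(1))
```

```text
(array([493.39333437,  31.90569912, 444.06066621]), array([ 0.2968875 ,  0.02552163, -0.95473769])) [315.81841143751114, 198.21191341308315] [315.74627156082437, 202.16682418990098]
364 144 [527.6  82.2 130. ]
76 145 [ 545.9 -216.6  130. ]
197 102 [496.1 -85.8 136. ]
230 102 [494.2 -53.6 136. ]
317 175 [549.4  34.7 192. ]
317 220 [590.8  37.1 192. ]
```

View pics/crop2.png

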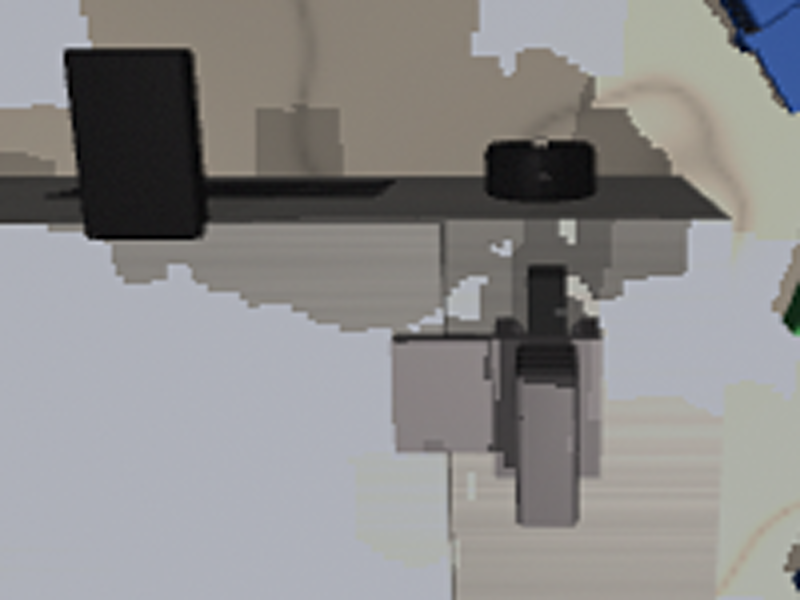

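Fin top centre is at wrist pixel (317,203), which puts it at about (575,36). Hob origin is about (582,-64.5) with yaw 3.4°. The corners and the tab agree. Going down to grip.

```bash
python3 -m pendant '[[-0.001,0,0.03,-0.1,1],[0,0,0.03,0,0.6],[0,0,0.03,0,0.6],[0,0,0.025,0,0.6],[0,0,0.022,0,0.6],[0,0,0,0,0.6],[0,0,0,0,0],[0,0,0,0,0],[0,0,0,0,0],[0,0,0,0,0],[0,0,0,0,0]]' 60; python3 -c "
from h import *
go([575,36.4,163],3.4)"
```

```text
time_s: 3.15
eef_pos: [576.1, 37.2, 166.5]
tool_rot: [-0.03, 1.0, -0.0, 0.002]
contact_force: [-0.8, -1.2, 5.4]
opening: 12.9
grip_force: 61.9
turn deg 0.04 shift m [ 0.0011 -0.0007  0.0035] | pos [576.1  37.2 166.5] ang 93.4
```

```bash
python3 -m pendant '[[0,0,-0.004,0,0],[0,0,-0.004,0,0],[0,0,-0.004,0,0],[0,0,-0.006,0,0],[0,0,-0.006,0,0],[0,0,-0.01,0,0],[0,0,-0.02,0,0],[0,0,-0.02,0,0],[0,0,-0.02,0,0],[0,0,0,0,0],[0,0,0,0,0]]'
python3 - <<'E'
from h import *
c=load('top0.png')
i=cv2.imread('pics/top0.png')
g=cv2.resize(i[195:270,180:245],None,fx=8,fy=8,interpolation=cv2.INTER_CUBIC)
go([500,350,255],3.4)
snap('wrist','w2.png')
w=load('w1.png')
for u,v in((511,64),(619,74),(578,187),(481,180)): print(onz(w,u,v,18).round(0))
E
```

```text
time_s: 4.25
eef_pos: [575.2, 37.5, 258.9]
tool_rot: [-0.03, 1.0, 0.0, 0.001]
contact_force: [-0.5, -0.4, -1.0]
opening: 12.8
grip_force: 60.9
turn deg 0.05 shift m [0.0566 0.3164 0.0039] | pos [575.2  37.5 258.9] ang 93.4
[427. 280.  18.]
[430. 425.  18.]
[584. 422.  18.]
[582. 276.  18.]
```

View pics/w2.png

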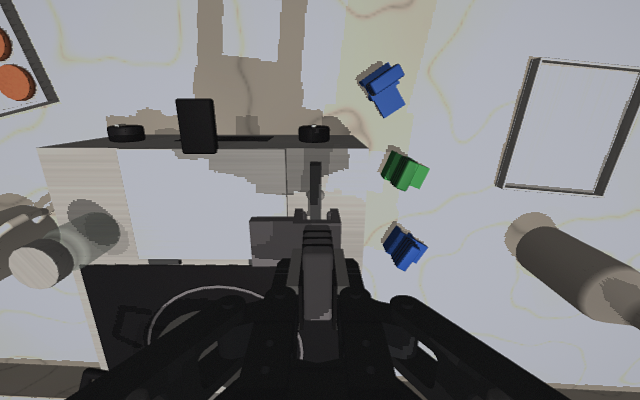

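The clip is held: fin between the fingers at (318,280), ear at (275,240). The empty pan is centred at about (505,350) with the same heading. I'll carry the clip there, aiming at y≈362 because the ear sticks out towards -y.

```bash
python3 -m pendant '[[0.003,0.02,0,0,0],[0.005,0.033,0,0,0],[0.006,0.035,0,0,0],[0.006,0.035,0,0,0],[0.006,0.035,0,0,0],[0.006,0.035,0,0,0],[0.006,0.035,0,0,0],[0.006,0.035,0,0,0],[0.004,0.03,0,0,0],[0.003,0.025,0,0,0],[0.001,0.01,0,0,0],[0,0,0,0,0]]'; python3 -m pendant '[[0,0,0.03,0,0],[0,0,0.04,0,0],[0,0,0.04,0,0],[0,0,0.04,0,0],[0,0,0.03,0,0],[0,0,0.02,0,0],[0,0,0,0,0],[0,0,0,0,0]]'; python3 -c "
from h import *
go([504,362,40],3.4)"
```

```text
time_s: 5.5
eef_pos: [502.6, 362.1, 256.8]
tool_rot: [-0.031, 1.0, -0.001, -0.001]
contact_force: [-0.1, -0.0, 0.0]
opening: 13.0
grip_force: 61.0
time_s: 6.3
eef_pos: [503.7, 360.6, 58.3]
tool_rot: [-0.029, 1.0, -0.0, -0.0]
contact_force: [0.5, 0.4, -0.6]
opening: 13.1
grip_force: 60.9
turn deg -0.03 shift m [-0.0004  0.0013  0.0183] | pos [503.7 360.6  58.3] ang 93.4
```

```bash
python3 -m pendant '[[0,0,0.008,0,0],[0,0,0.005,0,0],[0,0,0.003,0,0],[0,0,0.002,0,0],[0,0,0,0,0],[0,0,0,0,0]]'
```

```text
time_s: 6.9
eef_pos: [503.4, 361.8, 40.4]
tool_rot: [-0.03, 1.0, 0.0, 0.0]
contact_force: [-0.8, 0.5, 0.4]
opening: 13.0
grip_force: 60.9
```

```bash
python3 -m pendant '[[0,0,0.001,0,0],[0,0,0.001,0,0],[0,0,0,0,0],[0,0,0,0,0]]'
```

```text
time_s: 7.3
eef_pos: [503.6, 361.8, 38.7]
tool_rot: [-0.03, 1.0, 0.0, 0.0]
contact_force: [-1.2, -1.3, 2.4]
opening: 12.5
grip_force: 61.0
```

```bash
python3 -m pendant '[[0,0,0.001,0,0],[0,0,0,0,0],[0,0,0,0,0]]'; python3 -m pendant '[[0,0,0,0,0.2],[0,0,0,0,0.3],[0,0,0,0,0.45],[0,0,0,0,0.45],[0,0,0,0,0.45]]' 30;python3 -m pendant '[[0,0,-0.02,0,0.45],[0,0,-0.03,0,0.45],[0,0,-0.04,0,0.45],[0,0,-0.04,0,0.45],[0,0,-0.04,0,0.45],[0,0,-0.04,0,0.45],[0,0,0,0,0.45],[0,0,0,0,0.45]]'
python3 - <<'E'
from h import *
snap('wrist','w3.png')
# tab grasp target: hob yaw 3.4 origin (581.8,-64.5); tab pt hob x=-72,z=133
a=np.radians(3.4);o=np.array([581.8,-64.5]);p=o+np.array([np.cos(a),np.sin(a)])*-72
print(p);go([p[0],p[1],250],3.4)
E
```

```text
time_s: 7.6
eef_pos: [503.7, 361.8, 38.7]
tool_rot: [-0.03, 1.0, 0.0, 0.0]
contact_force: [-1.9, -2.0, 6.4]
opening: 13.0
grip_force: 61.9
time_s: 8.1
eef_pos: [503.2, 361.6, 37.0]
tool_rot: [-0.03, 1.0, -0.0, -0.0]
contact_force: [0.2, 0.1, -0.6]
opening: 38.3
grip_force: 0.0
time_s: 8.9
eef_pos: [503.9, 362.0, 248.9]
tool_rot: [-0.03, 1.0, 0.001, 0.001]
contact_force: [-0.4, -0.1, -0.2]
opening: 38.3
grip_force: 0.0
[509.92673239 -68.7700589 ]
turn deg 0.04 shift m [ 0.0187 -0.4299 -0.0031] | pos [503.1 361.5 246.7] ang 93.4
```

View pics/w3.png

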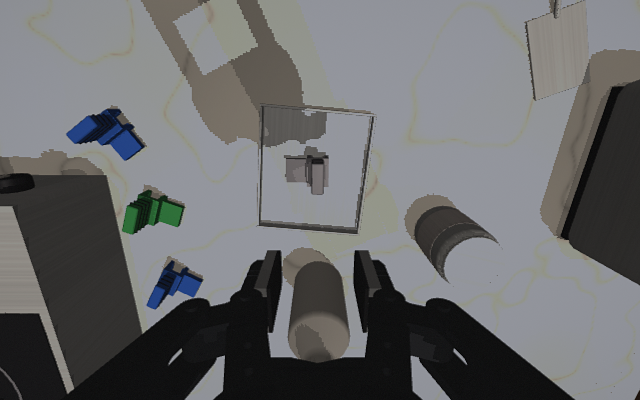

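The clip stands upright in the empty pan at (310,172). The spray bottle behind it at (305,262) and the loose clips are untouched. Next is the flap tab.

```bash
python3 -m pendant '[[0.001,-0.02,0,0,0.6],[0.0018,-0.041,0,0,0.6],[0.0018,-0.041,0,0,0.6],[0.0018,-0.041,0,0,0.6],[0.0018,-0.041,0,0,0.6],[0.0018,-0.041,0,0,0.6],[0.0018,-0.041,0,0,0.6],[0.0018,-0.041,0,0,0.6],[0.0018,-0.041,0,0,0.6],[0.0018,-0.041,0,0,0.6],[0.0018,-0.041,0,0,0.6],[0,0,0,0,0.6]]'
python3 - <<'E'
from h import *
snap('wrist','w4.png')
go([509.9,-68.8,117],3.4)
i=cv2.imread('pics/w4.png');m=(i.max(2)<40).astype('uint8')
c=load('w4.png');print(proj(c,[509.9,-68.8,138]),proj(c,[495,-69.7,138]))
E
```

```text
time_s: 10.15
eef_pos: [508.5, -73.1, 245.0]
tool_rot: [-0.027, 1.0, -0.0, -0.002]
contact_force: [-0.2, 0.1, -0.3]
opening: 51.7
grip_force: 0.0
turn deg -0.23 shift m [-0.0018  0.002   0.1281] | pos [508.7 -71.  245.1] ang 93.2
[322.202488350794, 204.6057826121495] [322.19610430895113, 188.2711018158735]
```

View pics/w4.png

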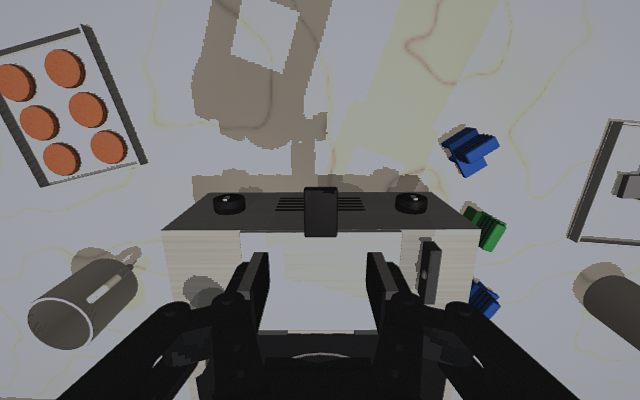

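The tab at (321,188–236) matches the prediction of (322,188) for its end. Descending to pinch it.

```bash
python3 -m pendant '[[-0.002,0.002,0.03,-0.2,0.6],[0,0,0.04,0,0.6],[0,0,0.035,0,0.6],[0,0,0.021,0,0.6],[0,0,0,0,0.6],[0,0,0,0,0],[0,0,0,0,0],[0,0,0,0,0],[0,0,0,0,0]]' 40
python3 - <<'E'
from h import *
go([509.9,-68.8,117],3.4)
# arc increments in tool x,z (m)
t=np.linspace(0,1.72,24);x=-137*np.cos(t);z=137*np.sin(t)
for a,b,c in zip(t[1:],-np.diff(x),-np.diff(z)):print(round(a,2),round(b,1),round(c,1),end=' | ')
E
```

```text
time_s: 11.1
eef_pos: [511.7, -70.2, 122.6]
tool_rot: [-0.032, 0.999, -0.004, -0.001]
contact_force: [-3.8, -12.6, -2.9]
opening: 28.7
grip_force: 43.9
turn deg 0.24 shift m [0.0017 0.0015 0.0056] | pos [511.7 -70.2 122.6] ang 93.6
0.07 -0.4 -10.2 | 0.15 -1.1 -10.2 | 0.22 -1.9 -10.1 | 0.3 -2.7 -9.9 | 0.37 -3.4 -9.7 | 0.45 -4.1 -9.4 | 0.52 -4.8 -9.1 | 0.6 -5.4 -8.7 | 0.67 -6.1 -8.2 | 0.75 -6.7 -7.8 | 0.82 -7.2 -7.2 | 0.9 -7.8 -6.7 | 0.97 -8.2 -6.1 | 1.05 -8.7 -5.5 | 1.12 -9.1 -4.8 | 1.2 -9.4 -4.1 | 1.27 -9.7 -3.4 | 1.35 -9.9 -2.7 | 1.42 -10.1 -1.9 | 1.5 -10.2 -1.2 | 1.57 -10.2 -0.4 | 1.65 -10.2 0.4 | 1.72 -10.2 1.1 |
```

```bash
python3 -m pendant '[[0,-0.001,0,0,0],[0,-0.001,-0.002,0,0],[-0.0004,0,-0.010,0,0],[-0.0011,0,-0.010,0,0],[-0.002,0,-0.010,0,0],[0,0,0,0,0]]'
```

```text
time_s: 11.7
eef_pos: [517.3, -69.9, 156.4]
tool_rot: [-0.032, 0.999, -0.002, 0.002]
contact_force: [2.3, -5.0, -1.4]
opening: 29.0
grip_force: 43.4
```

```bash
python3 -m pendant '[[-0.0027,0,-0.0099,0,0],[-0.0034,0,-0.0097,0,0],[-0.0041,0,-0.0094,0,0],[-0.0048,0,-0.0091,0,0],[-0.0054,0,-0.0087,0,0],[-0.0061,0,-0.0082,0,0],[-0.0067,0,-0.0078,0,0],[-0.0072,0,-0.0072,0,0],[-0.0078,0,-0.0067,0,0],[0,0,0,0,0]]'
```

```text
time_s: 12.7
eef_pos: [564.9, -67.1, 230.2]
tool_rot: [-0.031, 1.0, -0.002, 0.001]
contact_force: [5.2, -7.8, -8.6]
opening: 29.0
grip_force: 42.1
```

```bash
python3 -m pendant '[[-0.0082,0,-0.0061,0,0],[-0.0087,0,-0.0055,0,0],[-0.0091,0,-0.0048,0,0],[-0.0094,0,-0.0041,0,0],[-0.0097,0,-0.0034,0,0],[-0.0099,0,-0.0027,0,0],[-0.0101,0,-0.0019,0,0],[-0.0102,0,-0.0012,0,0],[-0.0102,0,-0.0004,0,0],[-0.0102,0,0.0004,0,0],[-0.0102,0,0.001,0,0],[0,0,0,0,0]]'
```

```text
time_s: 13.9
eef_pos: [669.4, -61.0, 258.7]
tool_rot: [-0.031, 1.0, -0.003, -0.001]
contact_force: [-0.5, -8.1, -4.4]
opening: 28.7
grip_force: 39.9
```

```bash
python3 -m pendant '[[0,0,0,0,0.3],[0,0,0,0,0.6],[0,0,0,0,0.6],[0,0,0,0,0.6],[0,0,-0.02,0,0.6],[0,0,-0.03,0,0.6],[0,0,-0.02,0,0.6],[0.035,0,0,0,0.6],[0.035,0,0,0,0.6],[0.02,0,0,0,0.6],[0,0,0,0,0.6],[0,0,0,0,0.6]]'
python3 - <<'E'
from h import *
snap('wrist','w5.png'); c=load('w5.png')
print(proj(c,[581.8,-64.5,124]))
go([581.8,-64.5,250],3.4)
E
```

```text
time_s: 15.1
eef_pos: [580.1, -64.1, 329.7]
tool_rot: [-0.032, 0.999, -0.0, 0.001]
contact_force: [0.6, -0.8, -0.1]
opening: 51.4
grip_force: 0.0
[317.0645897301963, 178.05616455958182]
turn deg 0.26 shift m [-0.0013 -0.0005  0.0793] | pos [580.4 -64.1 329.3] ang 93.7
```

View pics/w5.png

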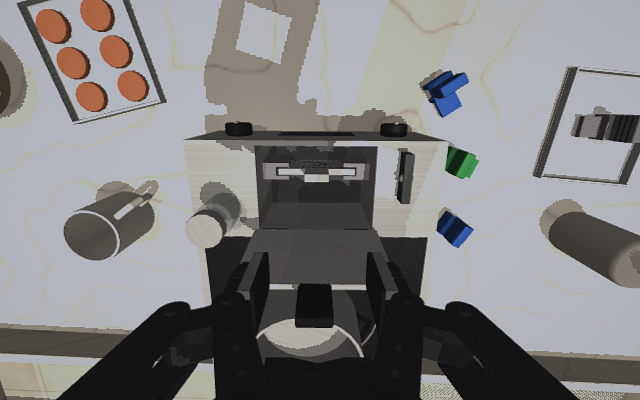

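The flap stands open. The filter tab at (317,178) is exactly where predicted. The clip in the pan is at (605,127). Descending for the filter tab.

```bash
python3 -m pendant '[[-0.0013,-0.0005,0.02,0,0.6],[0,0,0.035,0,0.6],[0,0,0.04,0,0.6],[0,0,0.04,0,0.6],[0,0,0.035,0,0.6],[0,0,0.025,0,0.6],[0,0,0.02,0,0.6],[0,0,0.015,0,0.6],[0,0,0,0,0.6],[0,0,0,0,0.6]]';python3 -c "
from h import *
go([581.8,-64.5,93],3.4)"
```

```text
time_s: 16.15
eef_pos: [581.7, -64.7, 99.1]
tool_rot: [-0.032, 0.999, -0.0, 0.0]
contact_force: [0.7, -0.5, 0.9]
opening: 51.3
grip_force: 0.0
turn deg 0.25 shift m [-0.0001  0.0002  0.0061] | pos [581.7 -64.7  99.1] ang 93.6
```

```bash
python3 -m pendant '[[0,0,0.005,0.25,0.6],[0,0,0,0,0.3],[0,0,0,0,0],[0,0,0,0,0],[0,0,0,0,0],[0,0,0,0,0]]' 80;  python3 -m pendant '[[0,0,-0.004,0,0],[0,0,-0.006,0,0],[0,0,-0.01,0,0],[0,0,0,0,0]]'
```

```text
time_s: 16.75
eef_pos: [581.6, -65.0, 94.7]
tool_rot: [-0.03, 1.0, -0.0, 0.001]
contact_force: [-0.2, -1.8, 4.4]
opening: 28.7
grip_force: 79.3
time_s: 17.15
eef_pos: [582.0, -64.9, 115.6]
tool_rot: [-0.03, 1.0, -0.0, 0.001]
contact_force: [0.5, 0.5, -2.3]
opening: 28.3
grip_force: 79.1
```

```bash
python3 -m pendant '[[0,0,-0.015,0,0],[0,0,-0.02,0,0],[0,0,-0.025,0,0],[0,0,-0.025,0,0],[0,0,-0.025,0,0],[0,0,-0.025,0,0],[0,0,-0.02,0,0],[0,0,-0.02,0,0],[0,0,-0.015,0,0],[0,0,-0.005,0,0],[0,0,0,0,0],[0,0,0,0,0]]';python3 -m pendant '[[0,0,0,0,0],[0,0,0,0,0],[0,0,0,0,0],[0,0,0,0,0],[0,0,0,0,0]]'
python3 - <<'E'
from h import *
s=env.observe();print(np.abs(s['joint_velocities']).max())
a=snap('wrist','w6.png')['image'];b=snap('scene','s6.png')['image']
cv2.imwrite('pics/v6.png',np.hstack([cv2.resize(b[80:280,180:420],(480,400),interpolation=cv2.INTER_CUBIC),a[100:400,160:480][:, :320].copy() if 0 else cv2.resize(a,(320,200)).repeat(2,0)]))
E
```

```text
time_s: 18.35
eef_pos: [580.5, -64.6, 307.5]
tool_rot: [-0.03, 1.0, 0.0, -0.001]
contact_force: [0.4, -0.6, -2.0]
opening: 28.4
grip_force: 79.2
time_s: 18.85
eef_pos: [581.0, -64.7, 308.6]
tool_rot: [-0.03, 1.0, 0.0, -0.0]
contact_force: [-0.4, -0.2, -2.6]
opening: 28.5
grip_force: 79.2
0.002593654416914477
```

View pics/v6.png

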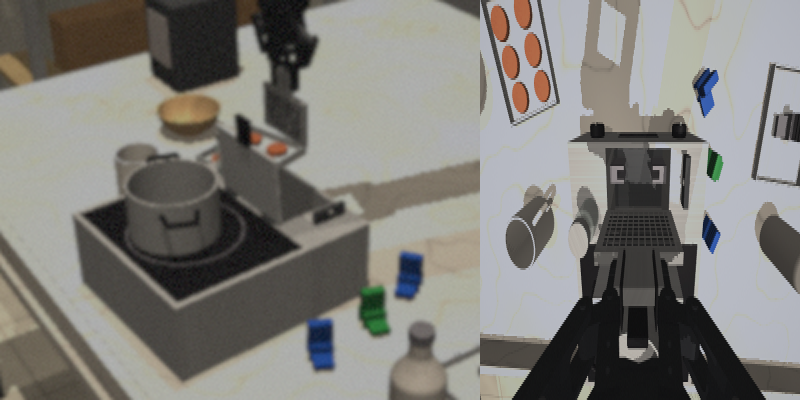

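The scene view shows the plate held upright at (287,115), clear of the open flap at (250,165). Its lower edge is about 10 cm above the hob's top. The clip is in the pan and everything else is in place, so I'm handing in.

```bash
python3 -c "
from rig import env
print(env.job_done())"
```

```text
the job is handed in; nothing more can be done
None
```

The job is handed in at about 19 s: the clip is in the empty pan, the flap stands open just past upright, and the filter plate is held upright and still about 10 cm above the hob's top; no verdict was returned.

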